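# Swing a lever blank home in the drilling jig and latch it

## Task

The brass lever blank sits on the pivot pin of the small drilling jig. With the closed fingers, swing its free end round until the blank bears on the steel stop block and press it home there for about a second with roughly 10 N (less than 7 N may not seat it, over 16 N on the stop would spoil its setting); then swing the little latch arm in by its knob until its nose bears gently on the back of the blank, still under 16 N on the stop. Leave the blank home and latched, and leave the other things on the bench alone.

Things in the scene. Friction and masses are not known exactly. Their poses are not given: they have to be found in the camera images.
- jig: Fixed steel base plate, 12 mm thick, x -190 to 55 and y -30 to 255 mm in its own frame, flat on the bench. Origin: on the pivot pin's axis at bench height; z up. +y: where the blank's long axis lies when home; +x: the way the free end moves in coming home. The pin is 10 mm thick; its 19 mm head tops out 31.5 mm above the bench.
- blank: Loose brass bar 205 x 24 x 10 mm (0.24 to 0.5 kg) lying on the oiled jig plate, underside 12 mm above the bench, its 11.2 mm hole over the pin, whose head keeps it down. Origin: hole axis, underside; +y along the bar to the free end, 190 mm off. Starts turned 20 to 46 degrees counter-clockwise from home, towards jig -x. Slides with very light friction (under 1 N at the free end).
- blank_end (a point): Middle of the blank's free end face: 190 mm along +y from the hole's axis and 5 mm above the blank's underside.
- latch (a joint): Latch angle, rad; upright pivot on the jig with steady friction (0.1 N m, 2 to 3 N at the knob), no spring, stays where left. 0: arm along jig -x (open); grows counter-clockwise from above; pi/2: arm along jig -y. With the blank home the nose meets its back edge (the side away from the stop) at about 1.755. Starts at 0 to 0.4.
- latch_pivot (a point): Point on the latch's pivot axis, at jig x = -25, y = 215 mm, 40 mm above the bench. The boss around it is 20 mm in diameter, its top 26.5 mm above the bench.
- latch_knob (a point): Middle of the upright round steel knob on the latch, 38 mm from the pivot axis, free to spin on its own spindle: 12 mm in diameter, from 24 to 54 mm above the bench, this point 40 mm above it. The latch arm (10 mm wide) and its round nose (12 mm in diameter, directly below the knob) lie 12.5 to 22.5 mm above the bench.
- jar: Bystander: small closed glass jar with white cap, 60 mm in diameter, 70 mm tall, standing on the bench left of the jig; origin at the centre of its underside.
- dish: Bystander: round steel block, 68 mm in diameter, 22 mm tall, left of the jig; origin at the centre of its underside.
- hammer: Bystander: small hammer, 220 mm long, lying on the bench right of the jig.
- wax: Bystander: white block of carving wax, 110 x 30 x 25 mm, right of the jig; origin at the centre of its underside.
- stop: Rigid steel stop block on the jig. Origin: centre of its working face, which looks to jig -x, at jig x = 12, y = 150 mm, 17 mm above the bench. 18 mm wide along jig y, 22 mm deep along x, top 26 mm above the bench. A push on the blank 150 mm from the pin goes onto the stop to within about 1 N; at the very end, 190 mm, a quarter more.
- bush (a point): Top of the drill bush in the fixed aluminium bridge that spans the blank near the pin, at jig x = 0, y = 60 mm, 50 mm above the bench. The bridge covers jig y 48 to 72, x -14 to 46 mm; its underside is 36 mm above the bench.
Mind the look-alikes: they are no part of the job. Several things have the shape of the blank; the one meant has the colours described above.

How it is judged:
By the outcome, as a careful person would: the job done as asked, in the order asked, and still so for the second after the job is handed in, with the robot touching nothing.
It also fails if it takes over 64 s, if anything falls off the work surface, if the arm or the gripper's body presses on something with over 40 N, if the wrist force passes 120 N, or if a joint passes its speed limit or range.

## Robot

A 6-joint arm with a two-finger parallel gripper is mounted at the origin on the work surface. World frame = base frame: x ahead of the robot, y to its left, z up, the work surface at z = 0. Lengths are in m, angles in rad, forces in N, time in s.
With the tool pointing down it reaches from about 0.4 to 0.925 m from the base axis. Payload 12.5 kg.
Tool frame: the origin (TCP) lies midway between the tips of the shut fingers; the grasp point (between the pads) lies ctrl.grip_depth behind it (ctrl.grip_depth is the distance from the TCP to the grasp point, in m); z points along the fingers, y is the line along which they close (so a half turn about z gives the same grasp; the last joint's range is limited). The gripper opens to 95 mm and grips with 3 to 60 N. Pads are 20 mm wide; open, the fingers measure 119 mm over their backs; the gripper's body (75 mm by 180 mm) begins 59 mm behind the grasp point.
Start: joints at [-1.253, 0.491, 1.559, -0, 1.092, -0.106], TCP at [0.257, -0.57, 0.215] pointing down, gripper open.
Joint ranges: [-3.1, 3.1], [-0.84, 2.19], [0.05, 2.79], [-1.13, 4.28], [0.06, 2.93], [-2.69, 2.69]. Speed limits (rad/s): [2.22, 2.22, 2.79, 3.14, 3.14, 3.14].

## Interface

Orientations are given as a 3x3 rotation matrix whose columns are the frame's x, y, z axes.
In Python, from plant import ctrl gives the robot as it stands.
- The arm moves only by the shell command python3 -m creep FILE [OPENING] [FORCE], which reads ROWS from the file FILE. ROWS is one flat JSON list of numbers that holds 1 to 5 rows one after another, with no inner brackets; each row has 4 numbers: dx, dy, dz in m, then a turn about the tool's z in rad; each row shifts and turns the commanded pose from where the row before left it, along the tool's axes as they then stand; what a row does not reach is not made up. A row lasts 1/10 s, in which the tool goes at most 0.05 m and 0.15 rad, less where a joint would pass 70% of its speed; a pose out of reach is approached as far as the arm can. OPENING is the finger opening in m, set as the command begins (- or left out keeps the last). The fingers move at their own pace and stop on an object; FORCE is the grip in N (left out, the last holds). Time passes only in rows, so rows that do not move let the fingers close. It prints the time, the measured TCP pose, the force, the opening and the grip force at its end. Input that does not fit is refused with a message, and nothing moves.
- ctrl.read_state(): the state, without advancing time (a new reading comes with each control period).
- ctrl.camera(name): name is "side" or "top"; returns a dict with "image" (480x640x3 uint8, blue, green, red), "depth" (480x640 float32, m along the optical axis (not along the pixel's ray), 0 where there is no reading), "fx", "fy", "cx", "cy" (pixels), "world_to_cam" (4x4, takes a point from world to camera coordinates). Camera axes: x right, y down, z forward; pixel columns grow to the right and rows downward; lengths in m; the calibration is good to about 2 mm. A picture is of the moment at which its call begins.
- ctrl.close_job(): hands the job in; it is judged then, once.
The state is a dict: "clock": time; "q": joint angles; "qd": joint speeds; "effort": joint torques, N m; "ee_pos": TCP position; "tool_rot": TCP orientation; "ft_force": force on the tool from outside, world axes, zero at the start; "ft_torque": the same for the moment, N m; "finger_gap": finger opening in m; "grip_force": force on a finger pad.
Only numpy, scipy, OpenCV 4.12 (cv2) and the standard library are available. Lean on these libraries where they do the work, as an engineer would, in place of code of your own. Each camera call takes 0.05 s, during which the arm holds its last target. There are 200 camera calls.

## Working session

There is one attempt and no reset: what is moved stays moved. The work goes in short steps, Python scripts to look and compute and a shell command to move; the robot and the scene stay as the last step left them, time stands still between calls to the robot, and variables do not carry over. Pictures are saved under pics/ and viewed, at most 10 in all, crops included, and the job is handed in when it is done.

```bash
ls; mkdir -p pics; python3 - <<'E'
from plant import ctrl
import cv2,numpy as np
s=ctrl.read_state();print(s['clock'],s['ee_pos'],s['tool_rot'],s['ft_force'],s['finger_gap'],ctrl.grip_depth)
for n in("top","side"):
    c=ctrl.camera(n);cv2.imwrite(f"pics/{n}0.png",c["image"]);np.savez(f"{n}0.npz",**c)
    print(n,c["fx"],c["cx"],c["cy"],np.round(c["world_to_cam"],3).tolist())
E
```

```text
pics
0.0 [ 0.25693018 -0.56946558  0.21404148] [[ 9.11551558e-01  4.11185609e-01 -3.90581745e-04]
 [ 4.11185783e-01 -9.11550898e-01  1.10096430e-03]
 [ 9.66655357e-05 -1.16418738e-03 -9.99999318e-01]] [-0.97870803  0.2475463  -0.42034474] 0.09545453538239476 0.0188
top 575.701583563911 322.96865903332764 235.86344250493937 [[-0.03, -1.0, -0.003, -0.129], [-0.979, 0.03, -0.2, 0.449], [0.2, -0.003, -0.98, 1.559], [0.0, 0.0, 0.0, 1.0]]
side 535.0901857329575 316.3808184845356 244.48170491867614 [[0.845, -0.534, 0.012, -0.463], [-0.297, -0.489, -0.82, 0.112], [0.444, 0.69, -0.572, 1.623], [0.0, 0.0, 0.0, 1.0]]
```

View pics/top0.png

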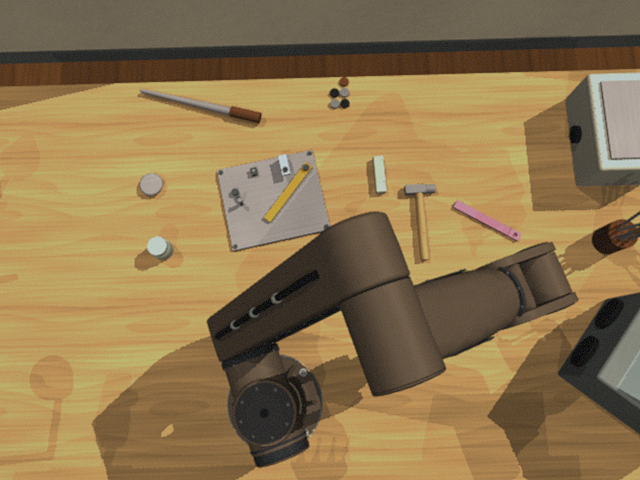

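The top view shows the jig plate around (273,200), with the yellow-brass bar running from (306,167) to (267,218). The pink bar at (487,221) has the blank's shape but the wrong colour. Next is one close crop to check.

```bash
python3 - <<'E'
import cv2,numpy as np
a=cv2.imread("pics/top0.png")[140:260,205:345];a=cv2.resize(a,None,fx=5,fy=5,interpolation=cv2.INTER_CUBIC);cv2.imwrite("pics/crop0.png",a)
E
```

```text
(no output)
```

View pics/crop0.png

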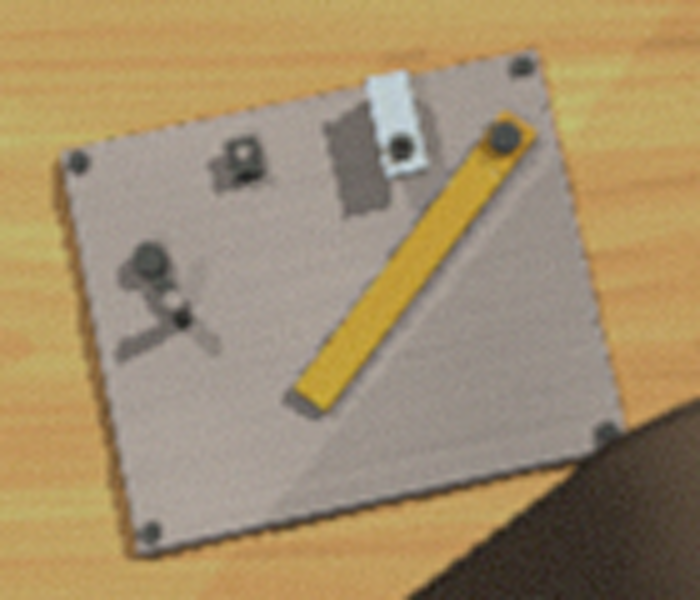

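View pics/side0.png

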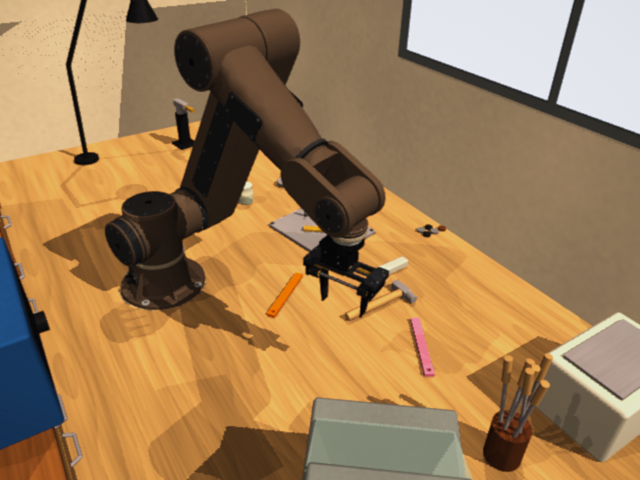

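The crop confirms the brass bar under the pin head (crop 506,137), with its free end at about (312,400). The stop is at (245,158), the latch boss at (150,260), the knob at about (172,298) to (183,318), and the bush at (401,147). Candidates are the brass bar on the jig (top 285,193; chosen), the pink bar (top 487,221), and the orange bar (side 285,294); the last two are look-alikes off the jig.

```bash
cat > h.py <<'E'
import numpy as np,cv2
from scipy.optimize import least_squares
def proj(c,P):
    p=np.c_[np.atleast_2d(P),np.ones(len(np.atleast_2d(P)))]@c["world_to_cam"].T
    return np.c_[c["fx"]*p[:,0]/p[:,2]+c["cx"],c["fy"]*p[:,1]/p[:,2]+c["cy"]]
def unproj(c,uv,z):
    T=np.linalg.inv(c["world_to_cam"]);d=T[:3,:3]@[(uv[0]-c["cx"])/c["fx"],(uv[1]-c["cy"])/c["fy"],1]
    return T[:3,3]+d*(z-T[2,3])/d[2]
def J(p,P):
    P=np.atleast_2d(P).astype(float);c,s=np.cos(p[2]),np.sin(p[2])
    return np.c_[p[0]+c*P[:,0]-s*P[:,1],p[1]+s*P[:,0]+c*P[:,1],P[:,2]]
def Jinv(p,P):
    P=np.atleast_2d(P);d=P[:,:2]-p[:2];c,s=np.cos(p[2]),np.sin(p[2])
    return np.c_[c*d[:,0]+s*d[:,1],-s*d[:,0]+c*d[:,1],P[:,2]]
E
python3 - <<'E'
from h import *
c=dict(np.load("top0.npz"))
F=np.array([[0,0,31.5],[0,60,50],[23,150,26],[-25,215,26.5],[55,-30,12],[55,255,12],[-190,255,12]])/1e3
f=lambda uv:(np.array(uv)+.5)/5-.5+[205,140]
U=f([[506,135],[401,147],[247,153],[150,258],[540,52],[62,155],[135,553]])
r=least_squares(lambda p:(proj(c,J(p,F))-U).ravel(),[.75,-.1,.2],loss='soft_l1')
p=r.x;print(p);print(np.round(r.fun.reshape(-1,2),2) )
np.save("jig.npy",p)
e=f([[314,398],[296,388],[327,411]])
for q in e:print("end",Jinv(p,unproj(c,q,.022))*1e3)
for q in f([[172,298],[183,318]]):
  for z in(.054,.0225):print("knob",z,Jinv(p,unproj(c,q,z))*1e3)
# expected knob tops at angles
for a in(0,.2,.4):
  k=[-.025-.038*np.cos(a),.215-.038*np.sin(a)]
  print(a,(proj(c,J(p,[[*k,.054],[*k,.0225]]))-[205,140]+.5)*5)
print(J(p,[[-.063,.215,.04],[-.1,.150,.04],[0,.15,.02]]))
E
```

```text
[ 0.65174706 -0.09966308  0.18469729]
[[ 0.19  0.45]
 [ 0.36  0.29]
 [-0.39  0.63]
 [-0.1  -0.14]
 [-0.27 -0.42]
 [-0.23 -1.17]
 [ 0.43  0.04]]
end [[-125.30289708  139.08113302   22.        ]]
end [[-117.37472913  147.96812325   22.        ]]
end [[-134.32953034  133.32722754   22.        ]]
knob 0.054 [[-59.69807862 204.27362569  54.        ]]
knob 0.0225 [[-50.29684597 207.19958302  22.5       ]]
knob 0.054 [[-72.42874653 200.37760133  54.        ]]
knob 0.0225 [[-63.28405039 203.22504963  22.5       ]]
0 [[154.80697626 307.99938204]
 [163.18707522 322.28505369]]
0.2 [[167.77432177 303.94734302]
 [175.90926768 318.30503905]]
0.4 [[179.7204543  297.51191268]
 [187.62815973 311.9837663 ]]
[[0.55033404 0.10011029 0.04      ]
 [0.52590053 0.0294208  0.04      ]
 [0.62419972 0.0477857  0.02      ]]
```

```bash
cat >> h.py <<'E'
def st(tgt=None,z=None):
    "print state in jig axes; optional target in jig mm -> tool-axis delta"
    from plant import ctrl
    s=ctrl.read_state();p=np.load("jig.npy");R=np.array(s["tool_rot"]);t=np.array(s["ee_pos"])
    f=np.array(s["ft_force"]);c,n=np.cos(p[2]),np.sin(p[2])
    print("t %.2f"%s["clock"],"jig mm",np.round(Jinv(p,t)[0]*1e3,1),"yaw-jig %.3f"%(np.arctan2(R[1,0],R[0,0])-p[2]),
      "Fjig",np.round([c*f[0]+n*f[1],-n*f[0]+c*f[1],f[2]],1),"gap %.3f"%s["finger_gap"],"q",np.round(s["q"],2))
    if tgt is not None:
        w=J(p,[[tgt[0]/1e3,tgt[1]/1e3,t[2] if z is None else z]])[0]
        print("world",np.round(w,3),"tool delta",np.round(R.T@(w-t),4))
E
python3 -c "from h import *;st((-135,85),.1)"
echo '[0.01,0,0,0.1,0.03,0,0,0.14,0.05,0,0,0,0.05,0,0,0,0.05,0,0,0]' > m.json && python3 -m creep m.json 0 20
python3 -c "from h import *;st((-135,85),.1)"
```

```text
t 0.10 jig mm [-474.4 -389.3  214.1] yaw-jig 0.239 Fjig [-0.1 -0.8 -0.3] gap 0.095 q [-1.25  0.49  1.56 -0.    1.09 -0.11]
world [ 0.503 -0.041  0.1  ] tool delta [ 0.442  -0.3804  0.1145]
clock: 0.6
ee_pos: [0.4437, -0.5281, 0.2145]
tool_rot: [[0.983, 0.182, -0.0], [0.182, -0.983, 0.0], [-0.0, -0.0, -1.0]]
ft_force: [-0.3, -0.6, 0.7]
finger_gap: 0.0604
grip_force: 0.0
t 0.60 jig mm [-283.2 -382.9  214.5] yaw-jig -0.001 Fjig [-0.4 -0.5  0.7] gap 0.060 q [-0.97  0.59  1.38 -0.    1.17  0.42]
world [ 0.503 -0.041  0.1  ] tool delta [ 0.1475 -0.4681  0.1146]
```

```bash

echo '[0.02,-0.045,0,0,0.02,-0.045,0,0,0.02,-0.045,0,0,0.02,-0.045,0,0,0.02,-0.045,0,0]' > m.json && python3 -m creep m.json|head -1
echo '[0.02,-0.045,0,0,0.02,-0.045,0,0,0.0075,-0.045,0,0,0,-0.045,0,0,0,-0.045,0,0]' > m.json && python3 -m creep m.json|head -1
echo '[0,-0.018,0.03,0,0,0,0,0,0,0,0,0]' > m.json && python3 -m creep m.json|head -1
python3 -c "from h import *;st((-135,85),.1)"
python3 - <<'E'
from plant import ctrl
import cv2
from h import *
c=ctrl.camera("top");cv2.imwrite("pics/t1.png",cv2.resize(c["image"][120:280,190:370],None,fx=4,fy=4,interpolation=cv2.INTER_CUBIC))
E
```

```text
clock: 1.1
clock: 1.6
clock: 1.9
t 1.90 jig mm [-136.8   84.6  184.7] yaw-jig 0.000 Fjig [-0.1  0.1  0.7] gap 0.000 q [-0.21  0.36  1.89 -0.    0.9   1.17]
world [ 0.503 -0.041  0.1  ] tool delta [ 0.0019 -0.0004  0.0847]
```

View pics/t1.png

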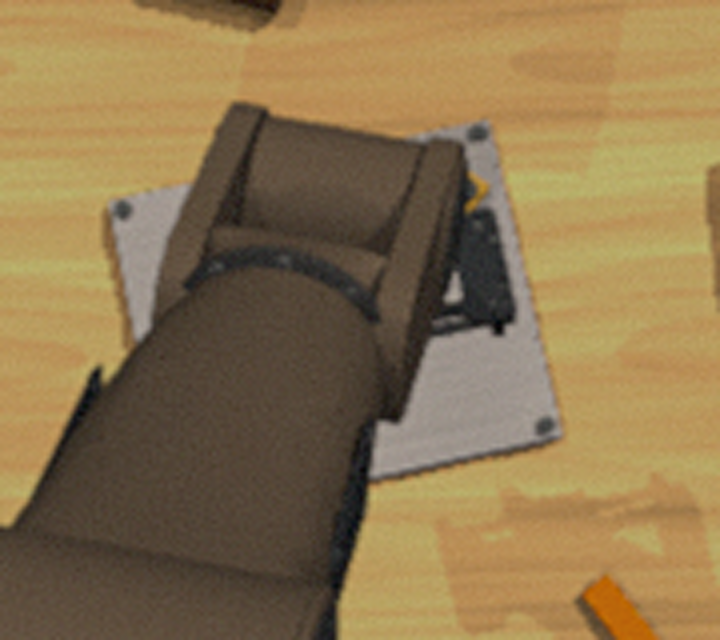

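The arm hides the job from the top camera: only the pin end of the brass bar shows, at (480,190) in the crop. I'll descend and go by touch, checking with the side camera.

```bash

echo '[0,0,0.045,0,0,0,0.045,0,0,0,0.04,0,0,0,0.025,0,0,0,0.012,0]' > m.json && python3 -m creep m.json|head -1
echo '[0,0,0,0,0,0,0,0]' > m.json && python3 -m creep m.json|head -1
python3 -c "from h import *;st((-135,85),.018)"
echo '[0.005,0,0,0,0.006,-0.003,0,0,0.006,-0.003,0,0,0.006,-0.003,0,0,0,0,0,0]' > m.json && python3 -m creep m.json|head -1
python3 -c "from h import *;st()"
python3 - <<'E'
from plant import ctrl
import cv2
from h import *
c=ctrl.camera("side");cv2.imwrite("pics/s1.png",cv2.resize(c["image"][170:290,240:400],None,fx=5,fy=5,interpolation=cv2.INTER_CUBIC))
E
```

```text
clock: 2.45
clock: 2.65
t 2.65 jig mm [-136.3   83.9   18.7] yaw-jig -0.002 Fjig [-0.3  0.1 -0.1] gap 0.000 q [-0.21  0.62  2.02 -0.    0.49  1.17]
world [ 0.503 -0.041  0.018] tool delta [ 0.0013 -0.0011  0.0007]
clock: 3.15
t 3.15 jig mm [-113.    94.1   17.8] yaw-jig 0.000 Fjig [-0.5  0.4 -1.4] gap 0.000 q [-0.18  0.64  1.98 -0.    0.52  1.21]
```

View pics/s1.png

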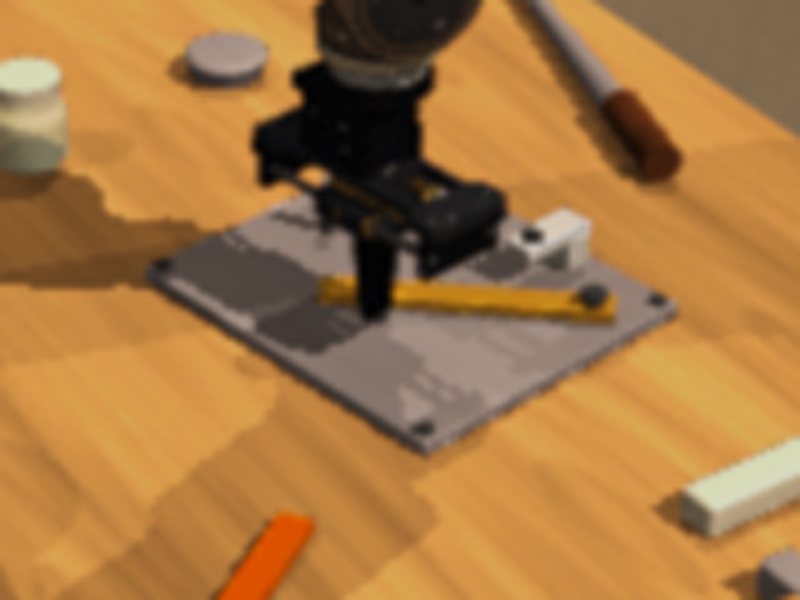

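The side view shows the fingers standing behind the brass bar near its free end (345,300), clear of the latch. Now I'll swing it.

```bash

echo '[0.006,-0.006,0,0,0.006,-0.006,0,0,0.006,-0.006,0,0,0.006,-0.004,0,0,0.006,-0.003,0,0]' > m.json && python3 -m creep m.json|head -1
python3 -c "from h import *;st()"
echo '[0.006,-0.003,0,0,0.006,-0.003,0,0,0.006,-0.002,0,0,0.006,-0.002,0,0,0.006,-0.002,0,0]' > m.json && python3 -m creep m.json|head -1
python3 -c "from h import *;st()"
```

```text
clock: 3.7
t 3.70 jig mm [-83.4 119.2  17.6] yaw-jig -0.000 Fjig [-0.1  0.1  0.5] gap 0.001 q [-0.12  0.66  1.92 -0.    0.56  1.27]
clock: 4.2
t 4.20 jig mm [-53.4 130.7  17.6] yaw-jig -0.001 Fjig [-0.2  0.3 -0. ] gap 0.001 q [-0.08  0.69  1.85 -0.    0.61  1.31]
```

```bash

echo '[0.004,-0.003,0,0,0.004,-0.003,0,0,0.004,-0.003,0,0,0.003,-0.003,0,0,0.003,-0.003,0,0]' > m.json && python3 -m creep m.json|head -1
python3 -c "from h import *;st()"
echo '[0.002,-0.001,0,0,0.002,-0.001,0,0,0.001,0,0,0,0.001,0,0,0,0,0,0,0]' > m.json && python3 -m creep m.json|head -1
python3 -c "from h import *;st()"
```

```text
clock: 4.7
t 4.70 jig mm [-35.7 145.9  17.6] yaw-jig -0.001 Fjig [-0.6  0.4  0.1] gap 0.001 q [-0.05  0.7   1.81 -0.    0.64  1.34]
clock: 5.2
t 5.20 jig mm [-29.8 147.5  17.6] yaw-jig -0.001 Fjig [0.5 0.7 0.1] gap 0.001 q [-0.04  0.7   1.79 -0.    0.65  1.34]
```

```bash

echo '[0.001,0,0,0,0.001,0,0,0,0.001,0,0,0,0.001,0,0,0,0,0,0,0]' > m.json && python3 -m creep m.json|head -1
python3 -c "from h import *;st()"
echo '[0.0005,0,0,0,0.0005,0,0,0,0,0,0,0]' > m.json && python3 -m creep m.json|head -1
python3 -c "from h import *;st()"
```

```text
clock: 5.7
t 5.70 jig mm [-25.8 147.6  17.6] yaw-jig -0.001 Fjig [ 0.2 -0.9 -0.6] gap 0.000 q [-0.04  0.71  1.78 -0.    0.65  1.34]
clock: 6.0
t 6.00 jig mm [-24.9 147.6  17.6] yaw-jig -0.001 Fjig [ 0.5 -0.1  0.7] gap 0.000 q [-0.04  0.71  1.78 -0.    0.65  1.35]
```

```bash

echo '[0.0003,0,0,0,0.0003,0,0,0,0.0003,0,0,0,0,0,0,0]' > m.json && python3 -m creep m.json|head -1
python3 -c "from h import *;st()"
echo '[0.0003,0,0,0,0.0003,0,0,0,0,0,0,0]' > m.json && python3 -m creep m.json|head -1
python3 -c "from h import *;st()"
```

```text
clock: 6.4
t 6.40 jig mm [-24.  147.6  17.6] yaw-jig -0.001 Fjig [-0.3 -0.8 -0.1] gap 0.000 q [-0.04  0.71  1.78 -0.    0.66  1.35]
clock: 6.7
t 6.70 jig mm [-23.4 147.6  17.6] yaw-jig -0.001 Fjig [-0.2 -0.5 -0.4] gap 0.001 q [-0.04  0.71  1.77 -0.    0.66  1.35]
```

```bash

echo '[0.0003,0,0,0,0.0002,0,0,0,0,0,0,0]' > m.json && python3 -m creep m.json|head -1
python3 -c "from h import *;st()"
echo '[0.0003,0,0,0,0.0002,0,0,0,0,0,0,0]' > m.json && python3 -m creep m.json|head -1
python3 -c "from h import *;st()"
echo '[0.0003,0,0,0,0,0,0,0]' > m.json && python3 -m creep m.json|head -1
python3 -c "from h import *;st()"
```

```text
clock: 7.0
t 7.00 jig mm [-22.9 147.6  17.6] yaw-jig -0.001 Fjig [-0.4 -0.   0.2] gap 0.000 q [-0.04  0.71  1.77 -0.    0.66  1.35]
clock: 7.3
t 7.30 jig mm [-22.4 147.6  17.6] yaw-jig -0.001 Fjig [-0.3 -0.4  0. ] gap 0.001 q [-0.04  0.71  1.77 -0.    0.66  1.35]
clock: 7.5
t 7.50 jig mm [-22.1 147.6  17.6] yaw-jig -0.001 Fjig [-1.   0.4 -0. ] gap 0.000 q [-0.04  0.71  1.77 -0.    0.66  1.35]
```

```bash

echo '[0.0003,0,0,0,0,0,0,0]' > m.json && python3 -m creep m.json|grep force:
echo '[0.0003,0,0,0,0,0,0,0]' > m.json && python3 -m creep m.json|grep force:
echo '[0.0003,0,0,0,0,0,0,0]' > m.json && python3 -m creep m.json|grep force:
python3 -c "from h import *;st()"
```

```text
ft_force: [0.8, 0.7, -0.3]
grip_force: 0.0
ft_force: [-0.6, -1.2, 0.5]
grip_force: 0.3
ft_force: [-1.9, -0.8, 0.7]
grip_force: 1.2
t 8.10 jig mm [-21.5 147.6  17.5] yaw-jig -0.001 Fjig [-2.  -0.4  0.7] gap 0.000 q [-0.04  0.71  1.77 -0.    0.66  1.35]
```

```bash

echo '[0.0003,0,0,0,0,0,0,0]' > m.json && python3 -m creep m.json|grep ft_force:
echo '[0.0003,0,0,0,0,0,0,0]' > m.json && python3 -m creep m.json|grep ft_force:
python3 -c "from h import *;st()"
```

```text
ft_force: [-3.8, -1.5, 1.9]
ft_force: [-5.6, -1.8, 3.0]
t 8.50 jig mm [-21.4 147.7  17.4] yaw-jig -0.001 Fjig [-5.8 -0.7  3. ] gap 0.000 q [-0.04  0.71  1.77 -0.    0.66  1.35]
```

```bash

echo '[0.0003,0,0,0,0.0003,0,0,0,0,0,0,0]' > m.json && python3 -m creep m.json|grep ft_force:
python3 -c "from h import *;st()"
```

```text
ft_force: [-7.8, -1.9, 3.3]
t 8.80 jig mm [-21.3 147.7  17.4] yaw-jig -0.001 Fjig [-8.  -0.4  3.3] gap 0.000 q [-0.04  0.71  1.77 -0.    0.66  1.35]
```

```bash

echo '[0.0004,0,0,0,0,0,0,0,0,0,0,0]' > m.json && python3 -m creep m.json|grep ft_force:
python3 -c "from h import *;st()"
echo '[0,0,0,0,0,0,0,0,0,0,0,0,0,0,0,0]' > m.json && python3 -m creep m.json|grep ft_force:
python3 -c "from h import *;st()"
```

```text
ft_force: [-9.1, -1.5, 2.4]
t 9.10 jig mm [-21.3 147.8  17.3] yaw-jig -0.001 Fjig [-9.2  0.2  2.4] gap 0.001 q [-0.04  0.71  1.77 -0.    0.66  1.35]
ft_force: [-8.8, -2.4, 3.0]
t 9.50 jig mm [-21.3 147.8  17.3] yaw-jig -0.001 Fjig [-9.1 -0.8  3. ] gap 0.001 q [-0.04  0.71  1.77 -0.    0.66  1.35]
```

```bash

echo '[0.0002,0,0,0,0,0,0,0,0,0,0,0,0,0,0,0,0,0,0,0]' > m.json && python3 -m creep m.json|grep ft_force:
echo '[0,0,0,0,0,0,0,0,0,0,0,0,0,0,0,0,0,0,0,0]' > m.json && python3 -m creep m.json|grep ft_force:
echo '[0,0,0,0,0,0,0,0]' > m.json && python3 -m creep m.json|grep ft_force:
python3 -c "from h import *;st()"
echo '[-0.0005,0,0,0,-0.0005,0,0,0,-0.0005,0,0,0,-0.0005,0,0,0,-0.0005,0,0,0]' > m.json && python3 -m creep m.json|grep ft_force:
echo '[-0.001,0,0,0,-0.002,0,0,0,-0.003,0,0,0,-0.006,0,0,0,-0.008,0,0,0]' > m.json && python3 -m creep m.json|grep ft_force:
python3 -c "from h import *;st()"
```

```text
ft_force: [-10.6, -3.3, 4.0]
ft_force: [-9.4, -2.0, 4.3]
ft_force: [-9.9, -2.6, 2.9]
t 10.70 jig mm [-21.3 147.8  17.2] yaw-jig -0.001 Fjig [-10.2  -0.8   2.9] gap 0.000 q [-0.04  0.71  1.77 -0.    0.67  1.35]
ft_force: [-0.3, 0.2, -0.7]
ft_force: [-0.1, 0.6, -0.4]
t 11.70 jig mm [-42.3 147.6  17.6] yaw-jig -0.001 Fjig [ 0.   0.6 -0.4] gap 0.001 q [-0.05  0.69  1.82 -0.    0.62  1.34]
```

Pressed at about 10 N for over a second, then backed off. Next I lift and go round behind the latch knob.

```bash

echo '[-0.005,0,-0.03,0,0,0,-0.05,0,-0.01,-0.03,0,0,-0.01,-0.03,0,0,-0.003,-0.026,0,0]' > m.json && python3 -m creep m.json|head -1
echo '[0,0,0,-0.14,0,0,0,-0.13,0,0,0,0]' > m.json && python3 -m creep m.json|head -1
python3 -c "from h import *;st((-69.6,233.8),.034)"
python3 - <<'E'
from plant import ctrl
import cv2
from h import *
c=ctrl.camera("side");cv2.imwrite("pics/s2.png",cv2.resize(c["image"][170:270,250:390],None,fx=5.7,fy=5.7,interpolation=cv2.INTER_CUBIC))
E
```

```text
clock: 12.2
clock: 12.5
t 12.50 jig mm [-70.4 233.8  97.7] yaw-jig 0.271 Fjig [-0.2 -0.4 -0.4] gap 0.001 q [ 0.09  0.54  1.86 -0.    0.75  1.21]
world [0.54  0.117 0.034] tool delta [0.0007 0.0002 0.0637]
```

View pics/s2.png

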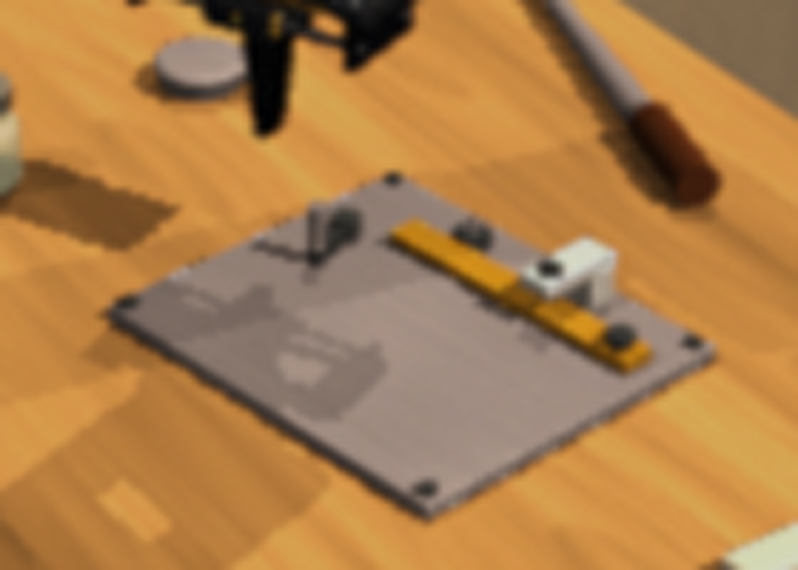

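The blank lies under the bridge, on the stop (470,235), and the knob stands at (317,208) top to (315,258) foot. I'll solve the latch angle from that and from depth.

```bash
python3 - <<'E'
from h import *
c=dict(np.load("side0.npz"));p=np.load("jig.npy")
for a in(0,.1,.2,.3,.4):
  k=[-.025-.038*np.cos(a),.215-.038*np.sin(a)]
  print(a,np.round((proj(c,J(p,[[*k,.054],[*k,.0225],[-.025,.215,.0265]]))-[250,170]+.5)*5.7).tolist())
E
echo '[0,0,0.03,0,0,0,0.022,0,0,0,0.0117,0,0,0,0,0]' > m.json && python3 -m creep m.json|head -1
python3 -c "from h import *;st()"
```

```text
0 [[300.0, 197.0], [300.0, 240.0], [345.0, 214.0]]
0.1 [[304.0, 199.0], [304.0, 242.0], [345.0, 214.0]]
0.2 [[309.0, 201.0], [309.0, 244.0], [345.0, 214.0]]
0.3 [[314.0, 203.0], [314.0, 246.0], [345.0, 214.0]]
0.4 [[319.0, 204.0], [319.0, 247.0], [345.0, 214.0]]
clock: 12.95
t 12.95 jig mm [-70.6 233.5  32.7] yaw-jig 0.267 Fjig [0.8 0.3 0.2] gap 0.001 q [ 0.09  0.64  1.9  -0.    0.61  1.21]
```

```bash

echo '[0,0.004,0,-0.06,0,0.003,0,0,0,0.003,0,0,0,0.002,0,0,0,0,0,0]' > m.json && python3 -m creep m.json|grep ft_force
python3 -c "from h import *;st()"
echo '[0,0.001,0,0,0,0.001,0,0,0,0.001,0,0,0,0,0,0]' > m.json && python3 -m creep m.json|grep ft_force
python3 -c "from h import *;st()"
```

```text
ft_force: [-0.4, 0.7, 0.2]
t 13.45 jig mm [-66.  221.9  34.3] yaw-jig 0.328 Fjig [-0.2  0.7  0.2] gap 0.000 q [ 0.07  0.64  1.89 -0.    0.61  1.13]
ft_force: [0.1, 0.5, 0.8]
t 13.85 jig mm [-65.2 219.3  33.9] yaw-jig 0.329 Fjig [0.2 0.4 0.8] gap 0.000 q [ 0.07  0.64  1.88 -0.    0.61  1.13]
```

```bash

echo '[0,0.001,0,0,0,0.001,0,0,0,0,0,0]' > m.json && python3 -m creep m.json|grep ft_force
echo '[0,0.001,0,0,0,0.001,0,0,0,0,0,0]' > m.json && python3 -m creep m.json|grep ft_force
echo '[0,0.001,0,0,0,0.001,0,0,0,0,0,0]' > m.json && python3 -m creep m.json|grep ft_force
python3 -c "from h import *;st()"
```

```text
ft_force: [0.4, -0.4, 0.3]
ft_force: [-0.2, 1.6, -0.2]
ft_force: [-1.7, 2.3, 0.5]
t 14.75 jig mm [-63.4 213.7  33.9] yaw-jig 0.329 Fjig [-1.3  2.5  0.5] gap 0.001 q [ 0.06  0.64  1.88 -0.    0.62  1.12]
```

```bash

echo '[-0.0007,0.0027,0,-0.07,-0.0013,0.0054,0,-0.14,-0.0013,0.0054,0,-0.14]' > m.json && python3 -m creep m.json|grep ft_force
python3 -c "from h import *;st()"
echo '[-0.0013,0.0054,0,-0.14,-0.0013,0.0054,0,-0.14,-0.0013,0.0054,0,-0.14]' > m.json && python3 -m creep m.json|grep ft_force
python3 -c "from h import *;st()"
```

```text
ft_force: [-2.6, 2.6, -0.0]
t 15.05 jig mm [-60.9 200.1  33.9] yaw-jig 0.685 Fjig [-2.1  3.1 -0. ] gap 0.000 q [ 0.04  0.65  1.87 -0.    0.62  0.74]
ft_force: [-3.7, 1.4, 0.4]
t 15.35 jig mm [-51.9 186.1  33.8] yaw-jig 1.105 Fjig [-3.4  2.   0.4] gap 0.000 q [ 0.01  0.66  1.85 -0.    0.64  0.3 ]
```

```bash

echo '[-0.0013,0.0054,0,-0.14,-0.0013,0.0054,0,-0.14,-0.0007,0.0027,0,-0.07,0,0,0,0]' > m.json && python3 -m creep m.json|grep ft_force
python3 -c "from h import *;st()"
echo '[-0.0003,0.0014,0,-0.04,-0.0003,0.0014,0,-0.04,-0.0003,0.0014,0,-0.04,0,0,0,0]' > m.json && python3 -m creep m.json|grep ft_force
python3 -c "from h import *;st()"
```

```text
ft_force: [-2.1, -0.2, 0.7]
t 15.75 jig mm [-40.  178.1  33.8] yaw-jig 1.450 Fjig [-2.1  0.2  0.7] gap 0.000 q [ 0.    0.67  1.82 -0.    0.66 -0.06]
ft_force: [-2.6, -0.2, 1.5]
t 16.15 jig mm [-36.1 177.2  33.9] yaw-jig 1.568 Fjig [-2.6  0.3  1.5] gap 0.001 q [ 0.    0.67  1.81 -0.    0.66 -0.18]
```

```bash

echo '[-0.0002,0.001,0,-0.03,-0.0002,0.001,0,-0.03,-0.0002,0.001,0,-0.03,-0.0002,0.001,0,-0.03,0,0,0,0]' > m.json && python3 -m creep m.json|grep ft_force
python3 -c "from h import *;st()"
echo '[0,0.0005,0,0,0,0.0005,0,0,0,0,0,0]' > m.json && python3 -m creep m.json|grep ft_force
python3 -c "from h import *;st()"
```

```text
ft_force: [-1.6, -0.1, 0.1]
t 16.65 jig mm [-31.7 176.6  33.9] yaw-jig 1.690 Fjig [-1.6  0.2  0.1] gap 0.001 q [ 0.    0.68  1.8  -0.    0.67 -0.3 ]
ft_force: [-2.6, -1.6, 0.0]
t 16.95 jig mm [-30.8 176.7  33.9] yaw-jig 1.689 Fjig [-2.8 -1.1  0. ] gap 0.001 q [ 0.    0.68  1.79 -0.    0.67 -0.3 ]
```

```bash

echo '[0,0.0004,0,0,0,0,0,0]' > m.json && python3 -m creep m.json|grep ft_force
echo '[0,0.0004,0,0,0,0,0,0]' > m.json && python3 -m creep m.json|grep ft_force
python3 -c "from h import *;st()"
echo '[0,0.0003,0,0,0,0,0,0]' > m.json && python3 -m creep m.json|grep ft_force
python3 -c "from h import *;st()"
```

```text
ft_force: [-1.8, -1.3, 0.9]
ft_force: [-1.9, -0.9, -0.8]
t 17.35 jig mm [-30.  176.8  33.9] yaw-jig 1.689 Fjig [-2.1 -0.5 -0.8] gap 0.001 q [ 0.    0.68  1.79 -0.    0.67 -0.3 ]
ft_force: [-2.9, -1.7, 0.0]
t 17.55 jig mm [-29.8 176.9  33.9] yaw-jig 1.689 Fjig [-3.1 -1.2  0. ] gap 0.000 q [ 0.    0.68  1.79 -0.    0.67 -0.3 ]
```

```bash

echo '[0,0.0003,0,0,0,0,0,0]' > m.json && python3 -m creep m.json|grep ft_force
python3 -c "from h import *;st()"
echo '[0,0.0003,0,0,0,0,0,0]' > m.json && python3 -m creep m.json|grep ft_force
python3 -c "from h import *;st()"
```

```text
ft_force: [-5.4, -1.9, 1.7]
t 17.75 jig mm [-29.6 176.9  33.9] yaw-jig 1.689 Fjig [-5.7 -0.9  1.7] gap 0.000 q [ 0.    0.68  1.79 -0.    0.67 -0.3 ]
ft_force: [-4.6, -2.5, 0.2]
t 17.95 jig mm [-29.5 176.9  33.9] yaw-jig 1.689 Fjig [-5.  -1.6  0.2] gap 0.000 q [ 0.01  0.68  1.79 -0.    0.67 -0.3 ]
```

```bash

echo '[0,0.0003,0,0,0,0,0,0]' > m.json && python3 -m creep m.json|grep ft_force
echo '[0,0.0002,0,0,0,0,0,0,0,0,0,0]' > m.json && python3 -m creep m.json|grep ft_force
python3 -c "from h import *;st()"
```

```text
ft_force: [-5.5, -2.9, 1.5]
ft_force: [-6.5, -2.6, 2.8]
t 18.45 jig mm [-29.3 177.   33.9] yaw-jig 1.689 Fjig [-6.9 -1.4  2.8] gap 0.001 q [ 0.01  0.68  1.79 -0.    0.68 -0.3 ]
```

The nose bears on the blank at about 7 N at the knob. I'll ease off, lift clear and look.

```bash

echo '[0,0,0,0,0,0,0,0,0,-0.0005,0,0,0,-0.0005,0,0,0,-0.0005,0,0]' > m.json && python3 -m creep m.json|grep ft_force
echo '[0,-0.001,0,0,0,-0.003,0,0,0,-0.008,0,0,0,-0.015,0,0,0,-0.01,-0.03,0]' > m.json && python3 -m creep m.json|grep ft_force
echo '[0,0,-0.045,0,0,0,-0.045,0,0.03,0,-0.03,0,-0.045,0,0,0,-0.045,0,0,0]' > m.json && python3 -m creep m.json|grep ft_force
echo '[-0.045,0,0,0,-0.045,0,0,0,-0.045,0,0,0,-0.045,0,0,0,-0.045,0,0,0]' > m.json && python3 -m creep m.json|grep ft_force
echo '[-0.03,0,0,0,0,0,0,0,0,0,0,0]' > m.json && python3 -m creep m.json|grep ft_force
python3 - <<'E'
from plant import ctrl
from h import *
st()
c=ctrl.camera("top");a=cv2.resize(c["image"][140:260,205:345],None,fx=5,fy=5,interpolation=cv2.INTER_CUBIC);cv2.imwrite("pics/t3.png",a)
c=ctrl.camera("side");cv2.imwrite("pics/s3.png",cv2.resize(c["image"][170:270,250:390],None,fx=5.7,fy=5.7,interpolation=cv2.INTER_CUBIC))
E
```

```text
ft_force: [-1.5, 0.1, -0.5]
ft_force: [-0.4, -0.0, 0.0]
ft_force: [1.3, 0.6, -0.3]
ft_force: [0.7, 0.2, 0.5]
ft_force: [-0.1, 0.0, 0.4]
t 20.75 jig mm [ -30.4 -140.3  183.4] yaw-jig 1.688 Fjig [-0.1  0.1  0.4] gap 0.000 q [-0.45  0.62  1.41  0.    1.11 -0.76]
```

View pics/t3.png

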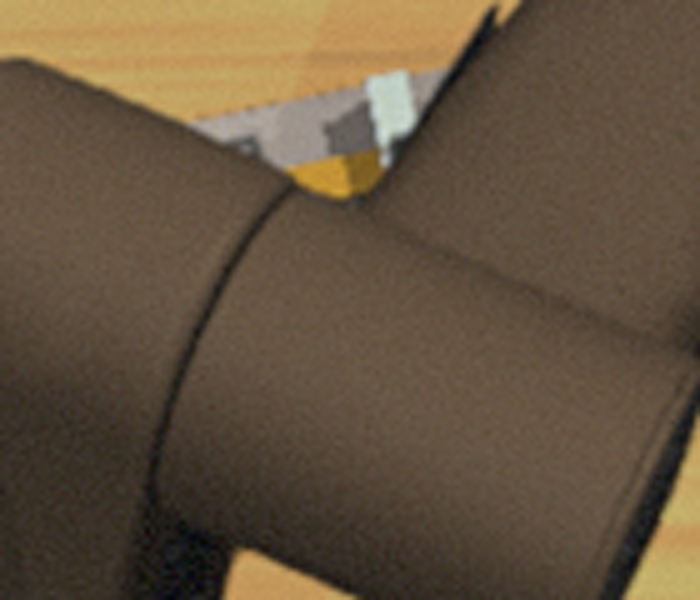

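View pics/s3.png

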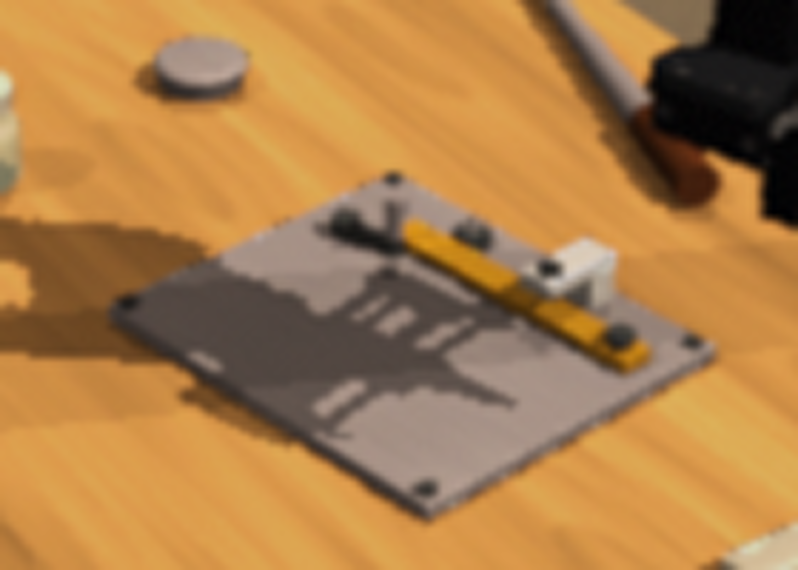

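The side view shows the blank still on the stop (470,235), with the latch arm swung in and its nose against the blank's back edge (390,245). The arm is clear of everything. The top camera is hidden by the arm again. The rise in force and the stall at the expected angle confirm contact, so I'm handing the job in.

```bash
python3 -c "from plant import ctrl;print(ctrl.close_job())"
```

```text
the job is handed in; nothing more can be done
None
```

I swung the blank home and held it on the stop at about 10 N for over a second, then latched it with about 7 N at the knob; by the side camera it was home and latched at hand-in (about 21 s), with the robot clear and nothing else touched.

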